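# Dock the plate rack and show the first engraved plate to the code reader

### The job

Slide the loaded plate rack into the reader station, fully home against the back stop. Then find the first acrylic plate, counted from the robot's side, that has a notched corner (notch upper right: its frosted label faces you; upper left: it faces away), draw it out by its clear part and finish still holding it steady, the frosted end about 16 cm straight below the reader's window and the label face up, leaned back 45 degrees or more. Leave the other plates in the docked rack and do not disturb the rest of the table.

Things in the scene. Friction and masses are not known exactly. Their poses are not given: they have to be found in the camera images.
- station: fixed label-reading station: aluminium base 230 (x) x 520 (y) x 8 mm, y -200 to +320. Origin on the table under the rack's home place. Side guides at x = +-94 mm, 16 mm above the table, y -180 to 63; over them from y -30 on lips reach in to x = +-82, 20 mm above the table. The rack slides to +y under the lips, up to a back stop at y 63, 34 mm tall
- bay_home (a point): station x 0, y 0, z 8 mm: the rack's origin is here when it is fully home against the back stop
- reader_window (a point): centre of the round window under the reader head, looking straight down; station x 0, y 260, 420 mm above the table. The head is 60 x 50 mm (x, y), from 420 to 480 mm up; a boom holds it to a post of radius 10 mm at station x 85, y 260, 498 mm tall (post foot 50 x 60 x 20 mm)
- rack: loose grey rack, 0.5 to 0.8 kg, base 184 (x) x 126 (y) x 6 mm, origin under the base's centre, axes as the station's, starts 90 to 150 mm short of home; 3 to 10 N slide it. Slots at x -56 (first, nearest the robot), 0, 56 mm, each holding a plate upright along y, lower edge 6 mm up, between fins 10 mm apart at y +-40 (12 mm long, tops 34 mm up). End rims 20 mm tall. Plates lift straight out
- rack_handle (a point): middle of the rack's bail handle at its -y end: a steel bar 8 mm thick, 90 mm long along rack x, at rack y -94 mm (31 mm beyond the base), 22 mm above the rack's underside (30 mm above the table)
- plate_a: engraved clear acrylic plate 8 (x) x 110 (y) x 60 mm (z, up), origin at the centre of its lower long edge. A 12 x 12 mm square notch in its -y, +z corner marks the frosted end; the frosted label (y -55 to -25) is on the -x face only, so with the label towards you the notch is upper right. This one stands with its label facing the robot (yaw as the rack's). 0.05 to 0.08 kg
- plate_b: engraved clear acrylic plate 8 (x) x 110 (y) x 60 mm (z, up), origin at the centre of its lower long edge. A 12 x 12 mm square notch in its -y, +z corner marks the frosted end; the frosted label (y -55 to -25) is on the -x face only, so with the label towards you the notch is upper right. This one stands the other way round, label facing away from the robot. 0.05 to 0.08 kg
- label_a (a point): middle of plate_a's label, on its surface: plate x -4, y -40, z 34 mm
- label_b (a point): middle of plate_b's label, on its surface: plate x -4, y -40, z 34 mm
- plate_blank: clear acrylic plate 110 x 60 x 8 mm standing in the rack, no notch and no label; origin at the centre of its lower edge, axes as the others
- wheel: toy-car wheel lying flat, black tyre 66 mm across, 26 mm high; bystander, origin under its centre
- gearmotor: small yellow gear motor, 90 x 22 x 19 mm, left lying on the station base between bay and reader; bystander, origin under its centre
- powerbank: white power bank lying flat, 140 x 68 x 15 mm; bystander, origin under its centre
- screwdriver: screwdriver lying down, 170 mm long; bystander, origin under its centre
- screw_jar: small glass jar with a white lid, 52 mm across, 55 mm high; bystander, origin under its centre
- solar_panel: small white-framed solar panel lying flat, 110 x 80 x 8 mm; bystander, origin under its centre
There are look-alikes about, which are no part of the job. Leave any green or yellow look-alike of the plate_b alone.

How it is judged:
On the way:
1. the rack, with all three plates standing in it, is slid fully home in the station (y of rack in the frame of station above -0.004 m and z of rack in the frame of station below 0.011 m and z of each of plate_a, plate_b, plate_blank in the frame of rack below 0.012 m and y of plate_a in the frame of rack between -0.012 and 0.012 m and angle between each of plate_a, plate_b, plate_blank's own z axis and vertical below 0.15 rad and y of plate_b in the frame of rack between -0.012 and 0.012 m and y of plate_blank in the frame of rack between -0.012 and 0.012 m), for 0.2 s.
At the end, for the whole second after the job is handed in: Rack home within 4 mm, flat; other notched plate and blank in their slots. First notched plate held, grasp 22+ mm from its label's middle, touching neither rack nor station, still; label normal within 60 deg of up, label under 30 mm off the reader's axis, 100-220 mm below its window (y of rack in the frame of station above -0.004 m and z of rack in the frame of station below 0.011 m and ((angle between plate_a's own x axis and vertical above 2.09 rad and horizontal distance between label_a and reader_window below 0.03 m and height (world z) of label_a between 0.2 and 0.32 m and contact force between plate_a and the fingers above 0.5 N and distance between the grasp point and label_a above 0.022 m and linear speed of plate_a below 0.03 m/s and contact force between plate_a and station below 0.3 N and contact force between plate_a and rack below 0.3 N and z of each of plate_b, plate_blank in the frame of rack below 0.012 m and y of plate_b in the frame of rack between -0.012 and 0.012 m and angle between each of plate_b, plate_blank's own z axis and vertical below 0.15 rad and y of plate_blank in the frame of rack between -0.012 and 0.012 m and (x of plate_b in the frame of rack above 0.045 m or (x of plate_b in the frame of rack between -0.02 and 0.02 m and x of plate_blank in the frame of rack above 0.045 m))) or (angle between plate_b's own x axis and vertical above 2.09 rad and horizontal distance between label_b and reader_window below 0.03 m and height (world z) of label_b between 0.2 and 0.32 m and contact force between plate_b and the fingers above 0.5 N and distance between the grasp point and label_b above 0.022 m and linear speed of plate_b below 0.03 m/s and contact force between plate_b and station below 0.3 N and contact force between plate_b and rack below 0.3 N and z of each of plate_a, plate_blank in the frame of rack below 0.012 m and y of plate_a in the frame of rack between -0.012 and 0.012 m and angle between each of plate_a, plate_blank's own z axis and vertical below 0.15 rad and y of plate_blank in the frame of rack between -0.012 and 0.012 m and (x of plate_a in the frame of rack above 0.045 m or (x of plate_a in the frame of rack between -0.02 and 0.02 m and x of plate_blank in the frame of rack above 0.045 m))))); the arm keeps its last pose, push and grip.
It fails at once if a bystander is pushed more than 25 mm (distance of any of wheel, gearmotor, powerbank, screwdriver, screw_jar, solar_panel from where it was at the start of the episode above 0.025 m).
It also fails if it takes over 54 s, if anything falls off the work surface, if the arm or the gripper's body presses on something with over 40 N, if the wrist force passes 120 N, or if a joint passes its speed limit or range.

### The arm

A 7-joint arm with a two-finger parallel gripper is mounted at the origin on the work surface. World frame = base frame: x ahead of the robot, y to its left, z up, the work surface at z = 0. Lengths are in m, angles in rad, forces in N, time in s.
With the tool pointing down it reaches from about 0.425 to 0.875 m from the base axis. Payload 4.7 kg.
Tool frame: the origin (TCP) lies at the very end of the fingers, on their centre line; the grasp point (between the pads) lies 19 mm behind it; z points along the fingers, y is the line along which they close (so a half turn about z gives the same grasp; the last joint's range is limited). The gripper opens to 87 mm and grips with 3 to 60 N. Pads are 19 mm wide; open, the fingers measure 117 mm over their backs; the gripper's body (75 mm by 190 mm) begins 51 mm behind the grasp point.
Start: joints at [1.363, 0.321, -0.07, 1.45, 0.023, 1.371, -0.057], TCP at [0.143, -0.634, 0.223] pointing down, gripper open.
Joint ranges: [-2.86, 2.86], [-0.3, 2.09], [-1.38, 1.24], [0.06, 2.45], [-1.56, 4.7], [0.09, 2.05], [-2.69, 2.69]. Speed limits (rad/s): [2.57, 2.57, 3.14, 3.14, 3.14, 3.14, 3.14].

### API

Orientations are given as a rotation vector (axis times angle).
In Python, from bench import get_state, get_image, get_calibration, close_job gives the robot as it stands.
- The arm moves only by the shell command python3 -m crank 'ROWS' [FORCE]. ROWS is JSON, a list of rows, each a list of 5 numbers: the opening, from 0 (shut) to 1 (fully open), then the shift along the world's x, y, z in units of 0.2 m (1.0 is 0.2 m), then the turn about the world's z in units of 2 pi rad (1.0 is 2 pi rad). A call has 1 to 5 rows; each row is the pose to reach, as a shift and turn from the pose commanded when the call began, turning the shorter way round; what a row does not reach only later rows make up. A row lasts 1/8 s, in which the tool goes at most 62.5 mm and 10.7 degrees, less where a joint would pass 70% of its speed; a pose out of reach is approached as far as the arm can. A call with a number of a shift or a turn outside -1 to 1 is refused whole. A call with a gripper value outside its range is refused whole. The fingers move at their own pace and stop on an object; FORCE is the grip in N (left out, the last holds). Time passes only in rows, so rows that repeat a pose let the fingers close. It gives the time, the measured TCP pose, the force, the opening and the grip force at its end, in the units of the state.
- get_state(): the state, without advancing time (a new reading comes with each control period).
- get_image(name): name is "scene" or "side" or "wrist"; returns the picture (400x640x3 uint8, red, green, blue); there is no depth.
- get_calibration(name): a dict with "fovy" (degrees; the focal length in pixels is half the picture's height over the tangent of half this angle, whatever the lens; pixels are square), "cx", "cy" (the principal point, pixels), "R" (3x3) and "t" (3): a world point X has camera coordinates R X + t. Camera axes: x right, y down, z forward; pixel columns grow to the right and rows downward; lengths in m; the calibration is good to about 2 mm. A picture is of the moment at which its call begins: read the wrist's pose just before it. get_calibration takes no time and is no camera call; for the wrist camera it gives the pose at the moment of the call.
- close_job(): hands the job in; it is judged then, once.
The state is a dict: "time": time; "joint_positions": joint angles; "qd": joint speeds; "joint_torque": joint torques, N m; "position": TCP position; "tool_rot": TCP orientation; "ft_force": force on the tool from outside, world axes, zero at the start; "torque": the same for the moment, N m; "grip_width": opening from 0.0 (shut) to 1.0 (fully open); "grip_force": force on a finger pad.
Only numpy, scipy, OpenCV 4.12 (cv2) and the standard library are available. Lean on these libraries where they do the work, as an engineer would, in place of code of your own. Each camera call takes 0.05 s, during which the arm holds its last target. There are 200 camera calls.

## Working session

There is one attempt and no reset: what is moved stays moved. The work goes in short steps, Python scripts to look and compute and a shell command to move; the robot and the scene stay as the last step left them, time stands still between calls to the robot, and variables do not carry over. Pictures are saved under pics/ and viewed, at most 12 in all, crops included, and the job is handed in when it is done.

```bash
ls; mkdir -p pics
python3 - <<'E'
from bench import *
import cv2, numpy as np
s=get_state(); print({k:np.round(v,3).tolist() for k,v in s.items()})
for n in ["scene","side","wrist"]:
    c=get_calibration(n); print(n,c)
    cv2.imwrite(f"pics/{n}0.png",get_image(n)[:,:,::-1])
E
```

```text
pics
{'time': 0.0, 'joint_positions': [1.363, 0.322, -0.07, 1.452, 0.023, 1.371, -0.057], 'qd': [-0.0, -0.001, -0.001, 0.0, -0.001, 0.001, -0.0], 'joint_torque': [-0.0, -49.129, -0.404, -31.253, -0.064, 0.044, 0.0], 'position': [0.143, -0.634, 0.221], 'tool_rot': [-3.12, -0.348, 0.001], 'ft_force': [0.031, 0.534, -0.393], 'torque': [-0.006, 0.013, -0.011], 'grip_force': 0.0, 'grip_width': 0.997}
scene {'fovy': 54.02673389305981, 'cx': 308.6045451958814, 'cy': 201.48498492520332, 'R': array([[ 0.76649718,  0.64224714,  0.0008289 ],
       [ 0.42927346, -0.51136048, -0.74446944],
       [-0.4777095 ,  0.57098955, -0.66765602]]), 't': array([-0.39364025, -0.05420487,  1.63582865])}
side {'fovy': 54.04235148528399, 'cx': 317.1059351300547, 'cy': 201.78611582604015, 'R': array([[-0.85945259, -0.51087064, -0.01877304],
       [-0.24882809,  0.45012498, -0.85759669],
       [ 0.44657119, -0.73239244, -0.51398004]]), 't': array([0.45703724, 0.35439331, 1.1082535 ])}
wrist {'fovy': 66.2185173489917, 'cx': 320.453427570721, 'cy': 198.04340527669765, 'R': array([[ 0.21938252, -0.97563689, -0.00199265],
       [-0.94683534, -0.21339791,  0.24075751],
       [-0.23531713, -0.05093128, -0.97058325]]), 't': array([-0.64883545, -0.02970334,  0.38953117])}
```

View pics/scene0.png

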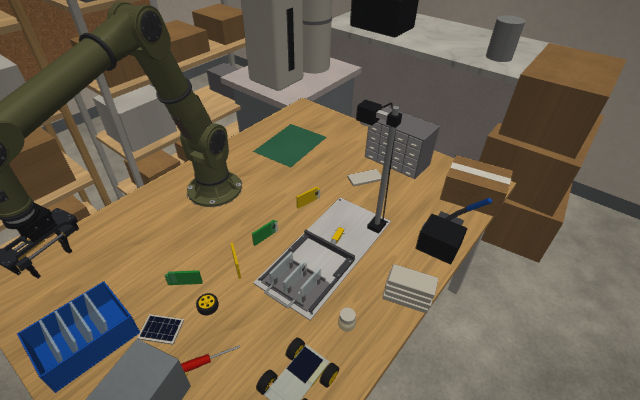

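View pics/side0.png

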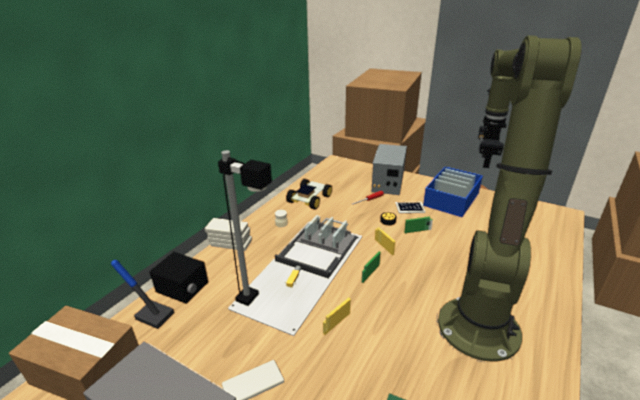

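The scene view shows the station around (325,255), the rack with three clear plates near (300,275) and the reader head near (388,118). The side view shows the rack at (315,245) and the reader head at (257,175). I'll zoom in for corners and notches.

Run:
```python
import cv2, numpy as np
a=cv2.imread("pics/scene0.png")[180:330,240:400]; b=cv2.imread("pics/side0.png")[200:335,220:370]
a=cv2.resize(a,None,fx=5,fy=5,interpolation=3)[:600]; cv2.imwrite("pics/c1.png",cv2.resize(cv2.imread("pics/scene0.png")[190:325,235:400],(733,600),interpolation=3))
cv2.imwrite("pics/c2.png",cv2.resize(b,(667,600),interpolation=3))
```

```text
(no output)
```

View pics/c1.png

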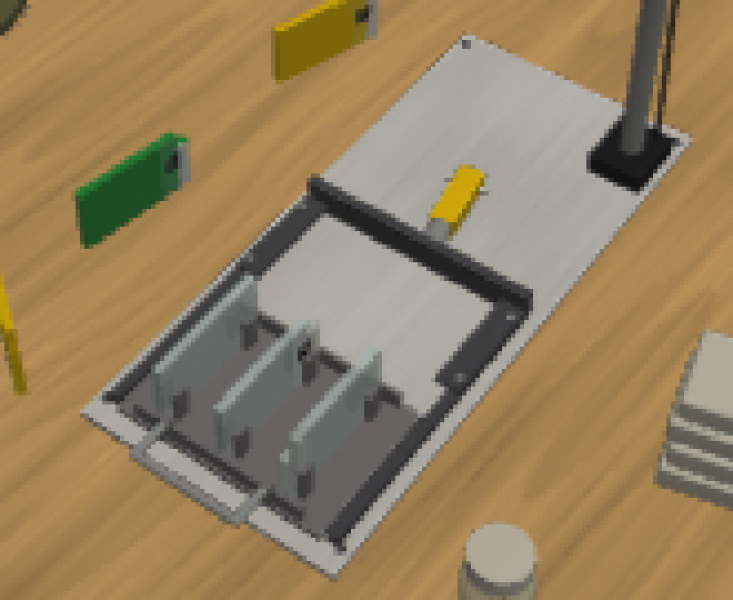

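View pics/c2.png

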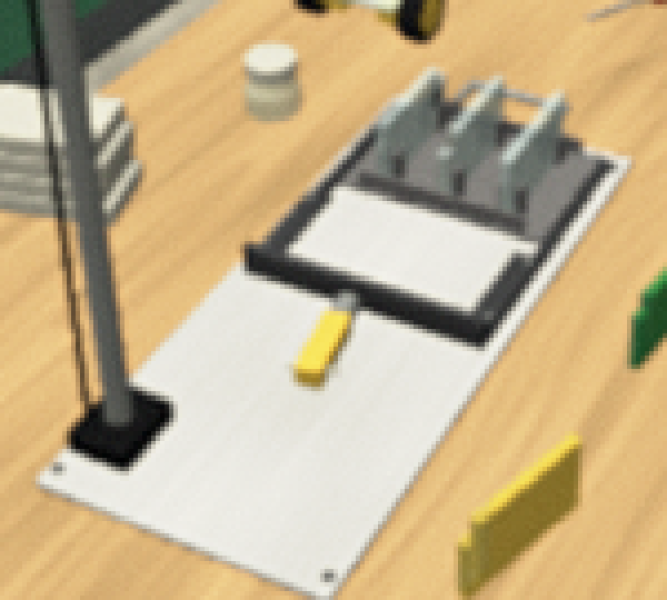

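Scene crop: the first slot (left) plate looks clear. The middle plate has an engraved frosted end at its +y end facing away from the robot (305,345), which fits plate_b. The handle runs from (140,460) to (240,515). Next I compute poses from these corners.

```bash
cat > h.py <<'E'
import numpy as np, cv2
from bench import *
def ray(n,uv,c=None):
    c=c or get_calibration(n); R=np.array(c["R"]);t=np.array(c["t"]); f=200/np.tan(np.radians(c["fovy"])/2)
    d=R.T@np.array([(uv[0]-c["cx"])/f,(uv[1]-c["cy"])/f,1]); return -R.T@t,d
def onz(n,uv,z,c=None):
    o,d=ray(n,uv,c); return o+d*(z-o[2])/d[2]
def proj(n,X,c=None):
    c=c or get_calibration(n); f=200/np.tan(np.radians(c["fovy"])/2)
    p=np.array(c["R"])@np.array(X)+np.array(c["t"]); return np.array([c["cx"]+f*p[0]/p[2],c["cy"]+f*p[1]/p[2]])
E
python3 - <<'E'
from h import *
np.set_printoptions(precision=4,suppress=True)
S=lambda u,v:(235+u/4.444,190+v/4.444); D=lambda u,v:(220+u/4.447,200+v/4.447)
loc={'fl':(-.115,-.2),'fr':(.115,-.2),'bl':(-.115,.32),'br':(.115,.32)}
obs=[('fl','scene',S(82,411)),('fr','scene',S(335,577)),('bl','scene',S(462,37)),('br','scene',S(690,140)),('bl','side',D(330,598)),('br','side',D(40,483)),('fl','side',D(630,157))]
P=[];Q=[]
for k,n,uv in obs:
    w=onz(n,uv,.008)[:2]; P.append(loc[k]);Q.append(w); print(k,n,w)
P=np.array(P);Q=np.array(Q);pc=P.mean(0);qc=Q.mean(0)
U,_,Vt=np.linalg.svd((P-pc).T@(Q-qc)); R=(U@Vt).T; t=qc-R@pc
print("station",t,"yaw",np.degrees(np.arctan2(R[1,0],R[0,0])), "res",np.round(np.linalg.norm(Q-(P@R.T+t),axis=1),4))
for uv,z in [((140,457),.03),((240,518),.03)]:
    w=onz('scene',S(*uv),z)[:2]; print("handle",w,R.T@(w-t))
print("reader",R@[0,.26]+t)
# plates top corners z=.074
for nm,uv in [('p1+y',(252,280)),('p2+y',(315,323)),('p3+y',(378,353)),('p1-y',(158,365)),('p2-y',(220,403)),('p3-y',(293,435))]:
    w=onz('scene',S(*uv),.074)[:2]; print(nm,w,R.T@(w-t))
print("jar", onz('scene',S(500,545),.055)); print('green',onz('scene',S(85,245),0),onz('scene',S(185,180),0)); print('yellow upright',onz('scene',S(22,392),0)); print('yel2',onz('scene',S(280,80),0)); print('gearmotor',onz('scene',S(460,200),.02))
E
```

```text
fl scene [ 0.4749 -0.2322]
fr scene [ 0.703  -0.2179]
bl scene [0.4407 0.2771]
br scene [0.668  0.2954]
bl side [0.4352 0.2867]
br side [0.6586 0.3036]
fl side [ 0.472  -0.2296]
station [ 0.5737 -0.0267] yaw 4.120584345863094 res [0.0028 0.0003 0.0085 0.0059 0.0026 0.0074 0.0051]
handle [ 0.5474 -0.2435] [-0.0418 -0.2144]
handle [ 0.6337 -0.2351] [ 0.0449 -0.2122]
reader [0.555  0.2326]
p1+y [ 0.5259 -0.1005] [-0.053  -0.0702]
p2+y [ 0.5872 -0.1015] [ 0.0081 -0.0756]
p3+y [ 0.6386 -0.0935] [ 0.06   -0.0713]
p1-y [ 0.5273 -0.2007] [-0.0588 -0.1703]
p2-y [ 0.5825 -0.1968] [-0.0034 -0.1703]
p3-y [ 0.6381 -0.1846] [ 0.0529 -0.1621]
jar [ 0.7886 -0.153   0.055 ]
green [ 0.3546 -0.1133  0.    ] [ 0.3663 -0.009   0.    ]
yellow upright [ 0.4236 -0.2451  0.    ]
yel2 [0.3463 0.1345 0.    ]
gearmotor [0.5664 0.1045 0.02  ]
```

```bash
python3 -m crank '[[0,0.25,0.195,0,0.028],[0,0.5,0.39,0,0.056],[0,0.75,0.58,0,0.084],[0,1,0.775,0,0.112],[0,1,0.775,0,0.14]]' 20
python3 -m crank '[[0,0.25,0.195,0,0.028],[0,0.5,0.39,0,0.056],[0,0.75,0.58,0,0.086],[0,1,0.775,0,0.086],[0,1.245,0.965,0,0.086]]'
```

```text
time: 0.78
position: [0.349, -0.4739, 0.2227]
tool_rot: [-2.663, -1.666, -0.005]
ft_force: [0.1, -0.6, -0.2]
grip_width: 0.516
grip_force: 0.0out of range: a shift must lie within [-1, 1]
```

```bash
python3 -m crank '[[0,0.25,0.195,0,0.028],[0,0.5,0.39,0,0.056],[0,0.75,0.58,0,0.086],[0,1,0.775,0,0.086]]'
python3 -m crank '[[0,0.245,0.19,0,0],[0,0.245,0.19,0,0]]'
python3 - <<'E'
from h import *
s=get_state(); print(s["position"],s["tool_rot"],s["joint_positions"]); c=get_calibration("wrist")
R=np.array(c["R"]); print(-R.T@np.array(c["t"]),R[2])
cv2.imwrite("pics/w1.png",get_image("wrist")[:,:,::-1])
E
```

```text
time: 1.27
position: [0.5417, -0.3249, 0.2224]
tool_rot: [2.14, 2.3, -0.0]
ft_force: [0.8, -0.9, -0.3]
grip_width: 0.064
grip_force: 0.0
time: 1.52
position: [0.5937, -0.2806, 0.2219]
tool_rot: [-2.128, -2.309, -0.007]
ft_force: [0.6, 0.0, 0.1]
grip_width: 0.006
grip_force: 0.0
[ 0.59367305 -0.28061516  0.22194169] [-2.12772039 -2.30877888 -0.00737415] [ 0.80303545  0.3820147  -0.52823275  1.41829125  0.18696618  1.39212805
  0.35477793]
[ 0.58734153 -0.2163262   0.38458017] [ 0.02095039 -0.23490459 -0.97179263]
```

View pics/w1.png

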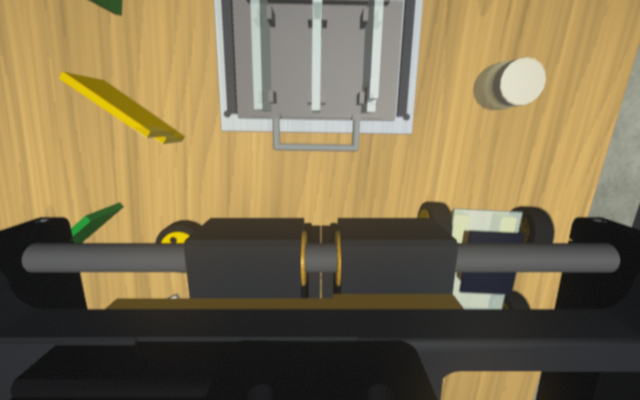

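The wrist view shows the handle bar at about (272–358,148). The third plate has its notch and label at the near end (370,100), so it is plate_a. The middle plate is therefore the first notched one, with its label facing away. The wrist camera sits on the +y side of the tool. Next I measure the free table area.

Run:
```python
from h import *
np.set_printoptions(precision=3,suppress=True)
c=get_calibration("wrist")
print("handle wrist",onz("wrist",(274,148),.03,c),onz("wrist",(358,148),.03,c))
print("base front corners",onz("wrist",(222,132),.008,c),onz("wrist",(412,132),.008,c))
print("plate2 top", onz("wrist",(316,110),.074,c), "jar",onz("wrist",(522,80),.055,c))
for n,uv,z in [("wheel",(207,303),.026),("sd tip",(239,347),.01),("sd mid",(210,357),.015),("sd end",(183,368),.015),("panel r",(183,320),.008),("car wheel back",(297,349),.03),("car wheel left",(267,382),.03),("free",(245,320),0),("yellow",(236,262),.0),("yellow",(238,277),0),("whitebox",(388,300),0),("whitebox",(385,270),.07),("green2",(168,285),0),("green2",(200,285),0)]:
    print(n,onz("scene",uv,z))
```

```text
handle wrist [ 0.535 -0.252  0.03 ] [ 0.63  -0.244  0.03 ]
base front corners [ 0.468 -0.239  0.008] [ 0.696 -0.222  0.008]
plate2 top [ 0.58  -0.208  0.074] jar [ 0.785 -0.162  0.055]
wheel [ 0.433 -0.384  0.026]
sd tip [ 0.605 -0.414  0.01 ]
sd mid [ 0.568 -0.486  0.015]
sd end [ 0.536 -0.553  0.015]
panel r [ 0.412 -0.462  0.008]
car wheel back [ 0.741 -0.321  0.03 ]
car wheel left [ 0.741 -0.438  0.03 ]
free [ 0.55  -0.341  0.   ]
yellow [ 0.363 -0.207  0.   ]
yellow [ 0.415 -0.246  0.   ]
whitebox [ 0.842 -0.004  0.   ]
whitebox [0.794 0.038 0.07 ]
green2 [ 0.265 -0.414  0.   ]
green2 [ 0.344 -0.347  0.   ]
```

```bash
python3 -m crank '[[0,0,0,-0.3,0],[0,0,0,-0.6,0],[0,0,0,-0.85,0],[0,0,0,-1,0],[0,0,0,-1,0]]'
python3 -m crank '[[0,-0.01,0.1,0,0],[0,-0.02,0.22,0,0],[0,-0.03,0.34,0,0],[0,-0.045,0.46,0,0],[0,-0.05,0.56,0,0]]'
python3 -m crank '[[0,-0.007,0.04,0,0],[0,-0.01,0.08,0,0],[0,-0.01,0.11,0,0],[0,-0.01,0.14,0,0]]'
```

```text
time: 2.2
position: [0.586, -0.2889, 0.0195]
tool_rot: [-2.14, -2.292, 0.004]
ft_force: [-0.4, -0.0, 0.9]
grip_width: 0.008
grip_force: 0.0
time: 2.82
position: [0.5808, -0.1754, 0.0247]
tool_rot: [2.136, 2.296, -0.0]
ft_force: [1.1, -6.4, 3.4]
grip_width: 0.005
grip_force: 3.1
time: 3.32
position: [0.579, -0.1499, 0.0246]
tool_rot: [2.138, 2.294, -0.001]
ft_force: [1.2, -7.1, 5.5]
grip_width: 0.005
grip_force: 3.6
```

```bash
python3 -m crank '[[0,-0.002,0.025,0,0],[0,-0.002,0.05,0,0],[0,-0.002,0.05,0,0]]'
python3 -m crank '[[0,0,0.02,0,0],[0,0,0.04,0,0],[0,0,0.04,0,0]]'
```

```text
time: 3.7
position: [0.5782, -0.1386, 0.0242]
tool_rot: [2.138, 2.296, -0.0]
ft_force: [0.3, -4.3, 2.8]
grip_width: 0.005
grip_force: 2.5
time: 4.08
position: [0.5779, -0.135, 0.0242]
tool_rot: [2.139, 2.291, -0.006]
ft_force: [0.8, -11.5, 4.8]
grip_width: 0.007
grip_force: 5.8
```

```bash
python3 -m crank '[[0,0,0.03,0,0],[0,0,0.06,0,0],[0,0,0.06,0,0]]'
python3 -m crank '[[0,0,0.03,0,0],[0,0,0.03,0,0]]'
python3 - <<'E'
from h import *
cv2.imwrite("pics/s2.png",cv2.resize(get_image("scene")[190:325,235:400,::-1],(733,600),interpolation=3))
E
```

```text
time: 4.45
position: [0.5779, -0.1345, 0.0245]
tool_rot: [2.139, 2.278, -0.019]
ft_force: [2.4, -30.3, 1.2]
grip_width: 0.006
grip_force: 14.6
time: 4.7
position: [0.5778, -0.1343, 0.0248]
tool_rot: [2.14, 2.271, -0.026]
ft_force: [3.1, -37.9, 0.8]
grip_width: 0.005
grip_force: 19.0
```

View pics/s2.png

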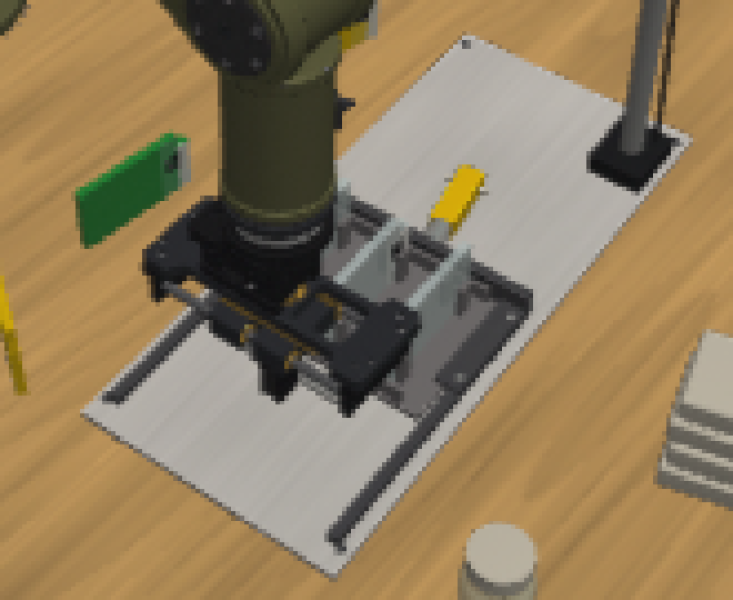

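The rack is home: its far edge sits at the back stop (~(500,290)), with the force rising and the motion stopped. Now back off and rise for a view of the plate.

```bash
python3 -m crank '[[0,0,-0.15,0,0],[0,0,-0.3,0,0],[0,0,-0.3,0.3,0],[0.5,0,-0.3,0.6,0],[0.5,0,-0.3,0.7,0]]'
python3 -m crank '[[0.5,0,0,0,0],[0.5,0,0,0,0]]'
python3 - <<'E'
from h import *
np.save("w2c.npy",get_calibration("wrist"),allow_pickle=True)
print(get_state()["position"])
cv2.imwrite("pics/w2.png",get_image("wrist")[:,:,::-1])
E
```

```text
time: 5.38
position: [0.5791, -0.1697, 0.167]
tool_rot: [2.136, 2.298, 0.006]
ft_force: [-0.2, 0.3, -0.4]
grip_width: 0.149
grip_force: 0.0
time: 5.62
position: [0.5757, -0.171, 0.1604]
tool_rot: [-2.138, -2.297, 0.002]
ft_force: [0.0, 0.6, 0.2]
grip_width: 0.374
grip_force: 0.0
[ 0.57574115 -0.1709902   0.16035651]
```

View pics/w2.png

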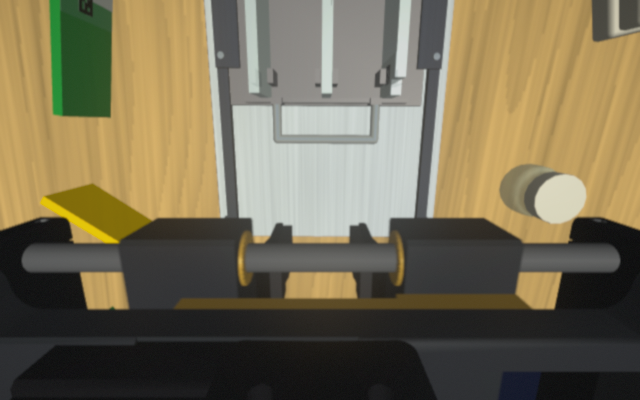

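Wrist view: the middle plate's top edge runs from (327,2) to (327,90), the handle bar is centred at (327,138), and the finger gap is centred at about (320,260).

Run:
```python
from h import *
np.set_printoptions(precision=4,suppress=True)
c=np.load("w2c.npy",allow_pickle=True).item()
for uv in [(327,2),(327,88)]: print(onz("wrist",uv,.074,c))
print(onz("wrist",(327,138),.03,c), onz("wrist",(275,138),.03,c),onz("wrist",(378,138),.03,c))
from scipy.spatial.transform import Rotation as Ro
s=get_state();R=Ro.from_rotvec(s["tool_rot"]).as_matrix();p=np.array(s["position"]);print(p,R)
print("tcp proj",proj("wrist",p,c)); g=get_calibration("wrist");print(-np.array(g["R"]).T@g["t"])
```

```text
[ 0.5687 -0.0214  0.074 ]
[ 0.5732 -0.08    0.074 ]
[ 0.577  -0.1197  0.03  ] [ 0.5283 -0.1231  0.03  ] [ 0.6247 -0.1163  0.03  ]
[ 0.5756 -0.1712  0.1601] [[-0.0714  0.9974 -0.004 ]
 [ 0.9974  0.0714  0.0017]
 [ 0.0019 -0.0038 -1.    ]]
tcp proj [321.6383 241.3669]
[ 0.5709 -0.1063  0.3226]
```

```bash
python3 -m crank '[[0.5,-0.015,0.28,0,0],[0.5,-0.033,0.55,0,0],[0.5,-0.033,0.725,0,0],[0.5,-0.033,0.725,-0.2,0],[0.5,-0.033,0.725,-0.4,0]]' 25
python3 -m crank '[[0.5,0,0,-0.12,0],[0.5,0,0,-0.2,0],[0.2,0,0,-0.2,0],[0,0,0,-0.2,0],[0,0,0,-0.2,0]]' 25
python3 -m crank '[[0,0,0,0,0],[0,0,0,0,0]]' 25
```

```text
time: 6.3
position: [0.5696, -0.0261, 0.0802]
tool_rot: [-2.138, -2.299, 0.002]
ft_force: [-0.8, -1.1, 0.3]
grip_width: 0.497
grip_force: 0.0
time: 6.92
position: [0.5715, -0.027, 0.0437]
tool_rot: [2.14, 2.297, 0.002]
ft_force: [-1.1, 0.1, 0.5]
grip_width: 0.243
grip_force: 0.0
time: 7.18
position: [0.571, -0.0271, 0.0432]
tool_rot: [2.141, 2.298, 0.001]
ft_force: [-0.9, -0.2, 2.5]
grip_width: 0.089
grip_force: 25.0
```

```bash
python3 -m crank '[[0,0,0,0.2,0],[0,0,0,0.4,0],[0,0,0,0.6,0],[0,0,-0.25,0.6,-0.028],[0,0,-0.5,0.6,-0.056]]'
python3 -m crank '[[0,0,-0.25,0,-0.029],[0,0,-0.5,0,-0.058],[0,0,-0.75,0,-0.087],[0,0,-1,0,-0.116],[0,0,-1,0,-0.145]]'
python3 -m crank '[[0,0,0,-0.15,-0.03],[0,0,0,-0.3,-0.059],[0,0,0,-0.45,-0.059],[0,0,0,-0.56,-0.059],[0,0,0,-0.6,-0.059]]'
```

```text
time: 7.8
position: [0.571, -0.1277, 0.1636]
tool_rot: [2.513, 1.883, 0.001]
ft_force: [0.2, 0.3, -1.0]
grip_width: 0.091
grip_force: 25.0
time: 8.43
position: [0.5681, -0.3336, 0.1617]
tool_rot: [3.087, 0.569, -0.004]
ft_force: [0.2, 1.5, -0.2]
grip_width: 0.089
grip_force: 25.0
time: 9.05
position: [0.5694, -0.3263, 0.0407]
tool_rot: [-3.14, -0.013, 0.004]
ft_force: [0.7, -0.2, 0.1]
grip_width: 0.094
grip_force: 25.0
```

```bash
python3 -m crank '[[0,0,0,-0.03,0],[0,0,0,-0.05,0],[0,0,0,-0.05,0]]'
python3 -m crank '[[0,0,0,-0.015,0],[0,0,0,-0.015,0]]'
```

```text
time: 9.43
position: [0.5708, -0.3271, 0.033]
tool_rot: [3.141, 0.013, 0.001]
ft_force: [0.3, 0.1, -0.8]
grip_width: 0.091
grip_force: 25.0
time: 9.68
position: [0.5705, -0.327, 0.0296]
tool_rot: [3.141, 0.013, -0.0]
ft_force: [0.9, 0.2, -0.8]
grip_width: 0.085
grip_force: 25.0
```

```bash
python3 -m crank '[[0,0,0,-0.01,0],[0,0,0,-0.01,0]]'
python3 -m crank '[[0,0,0,-0.01,0],[0,0,0,-0.01,0]]'
```

```text
time: 9.93
position: [0.5708, -0.3272, 0.0293]
tool_rot: [3.141, 0.013, 0.001]
ft_force: [-2.8, 1.6, 6.8]
grip_width: 0.091
grip_force: 25.0
time: 10.18
position: [0.5709, -0.3272, 0.0292]
tool_rot: [3.141, 0.012, 0.0]
ft_force: [-6.8, 3.7, 16.4]
grip_width: 0.09
grip_force: 25.0
```

```bash
python3 -m crank '[[0,0,0,0.02,0],[1,0,0,0.02,0],[1,0,0,0.02,0],[1,0,0,0.02,0],[1,0,0,0.02,0]]'
python3 -m crank '[[1,0,0,0,0],[1,0,0,0.04,0],[1,0,0,0.07,0],[1,0,0,0.07,0],[1,0,0,0.07,0]]'
python3 -m crank '[[1,0,0.1,0,0],[1,0,0.18,0,0],[1,0,0.21,0,0],[1,0,0.25,0,0],[1,0,0.29,0,0]]'
```

```text
time: 10.8
position: [0.5705, -0.3269, 0.0293]
tool_rot: [-3.141, -0.013, 0.001]
ft_force: [1.1, 0.6, 0.5]
grip_width: 0.459
grip_force: 0.0
time: 11.42
position: [0.5705, -0.327, 0.0437]
tool_rot: [3.141, 0.013, 0.0]
ft_force: [-0.3, -0.6, 0.0]
grip_width: 0.975
grip_force: 0.0
time: 12.05
position: [0.5705, -0.2688, 0.0436]
tool_rot: [3.141, 0.012, -0.0]
ft_force: [0.2, 0.0, -0.3]
grip_width: 1.0
grip_force: 0.0
```

```bash
python3 -m crank '[[1,0,0,0.3,0],[1,0,0,0.6,0],[1,0,-0.1,0.8,0.0],[1,0,-0.1,0.8,0],[1,0,-0.1,0.8,0]]'
python3 - <<'E'
from h import *
np.save("w3c.npy",get_calibration("wrist"),allow_pickle=True)
print(get_state()["position"])
cv2.imwrite("pics/w3raw.png",get_image("wrist")[:,:,::-1]);cv2.imwrite("pics/s3raw.png",get_image("scene")[:,:,::-1])
a=cv2.resize(cv2.imread("pics/w3raw.png")[:270],(480,202)); b=cv2.resize(cv2.imread("pics/s3raw.png")[240:370,180:360],(500,361),interpolation=3)
o=np.zeros((570,500,3),np.uint8);o[:202,:480]=a;o[205:566]=b;cv2.imwrite("pics/v3.png",o)
E
```

```text
time: 12.68
position: [0.5701, -0.2885, 0.2027]
tool_rot: [-3.141, -0.012, 0.002]
ft_force: [-0.3, 0.2, -0.6]
grip_width: 0.999
grip_force: 0.0
[ 0.57009108 -0.28851776  0.20270897]
```

View pics/v3.png

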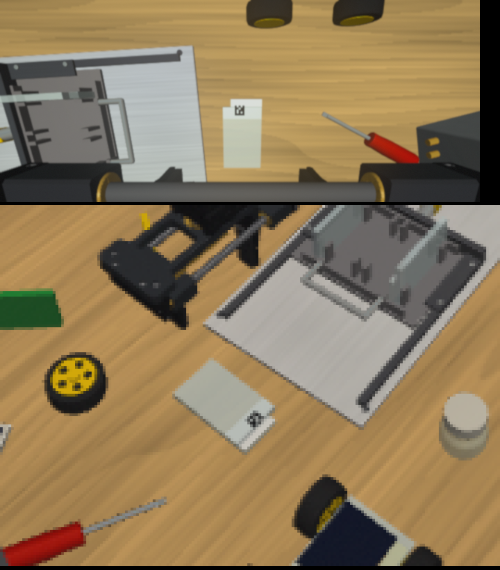

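Both views show the plate lying flat, label up, with the frosted and notched end towards +x and clear table around it.

Run:
```python
from h import *
np.set_printoptions(precision=4,suppress=True)
c=np.load("w3c.npy",allow_pickle=True).item()
im=cv2.imread("pics/w3raw.png")[120:223,280:370]
hsv=cv2.cvtColor(im,cv2.COLOR_BGR2HSV); m=((hsv[...,1]<50)&(hsv[...,2]>120)).astype(np.uint8)
n,l,st,_=cv2.connectedComponentsWithStats(m);k=1+st[1:,4].argmax();print(st[k])
ys,xs=np.where(l==k); r=cv2.minAreaRect(np.float32(np.c_[xs+280.5,ys+120.5]));print(r)
for p in cv2.boxPoints(r): print("w",p,onz("wrist",p,.008,c))
for p in [(212,155),(174,191),(243,247)]: print("s",onz("scene",(180+p[0]/2.778,240+p[1]/2.778),.008))
```

```text
[  17   12   52   91 4390]
((322.9999694824219, 177.49996948242188), (50.99999237060547, 89.99998474121094), -0.0)
w [297.5 222.5] [ 0.5148 -0.2606  0.008 ]
w [297.5 132.5] [ 0.6226 -0.2618  0.008 ]
w [348.5 132.5] [ 0.623  -0.3198  0.008 ]
w [348.5 222.5] [ 0.5153 -0.323   0.008 ]
s [ 0.5186 -0.262   0.008 ]
s [ 0.5202 -0.3217  0.008 ]
s [ 0.6259 -0.3215  0.008 ]
```

```bash
python3 -m crank '[[1,-0.05,-0.005,0,0.029],[1,-0.1,-0.01,0,0.058],[1,-0.15,-0.017,0,0.087],[1,-0.185,-0.017,0,0.116],[1,-0.185,-0.017,0,0.145]]'
python3 -m crank '[[1,0,0,0,0.029],[1,0,0,0,0.058],[1,0,0,0,0.087],[1,0,0,0,0.116],[1,0,0,0,0.145]]'
python3 -m crank '[[1,0,0,-0.1,0.029],[1,0,0,-0.2,0.058],[1,0,0,-0.3,0.087],[1,0,0,-0.4,0.116],[1,0,0,-0.5,0.145]]'
python3 -m crank '[[1,0,0,-0.1,0.029],[1,0,0,-0.2,0.058],[1,0,0,-0.28,0.065],[1,0,0,-0.3,0.065],[1,0,0,-0.3,0.065]]'
python3 -c "
from h import *;print(np.round(get_state()['joint_positions'],2))"
```

```text
time: 13.4
position: [0.5324, -0.2917, 0.2019]
tool_rot: [-2.809, -1.401, 0.003]
ft_force: [0.5, 0.6, 0.6]
grip_width: 0.998
grip_force: 0.0
time: 14.02
position: [0.533, -0.2913, 0.2018]
tool_rot: [-1.905, -2.495, -0.0]
ft_force: [0.2, -0.2, 0.3]
grip_width: 0.999
grip_force: 0.0
time: 14.65
position: [0.5328, -0.2912, 0.1014]
tool_rot: [-0.613, -3.079, -0.002]
ft_force: [0.5, -0.1, 0.1]
grip_width: 1.003
grip_force: 0.0
time: 15.28
position: [0.5336, -0.2921, 0.0435]
tool_rot: [0.011, -3.141, -0.001]
ft_force: [-0.8, -0.1, 0.5]
grip_width: 1.001
grip_force: 0.0
[ 0.99  0.46 -0.65  1.73  0.32  1.06  1.8 ]
```

```bash
python3 -m crank '[[1,0,0,-0.12,0],[1,0,0,-0.18,0],[1,0,0,-0.2,0],[1,0,0,-0.2,0]]'
python3 -m crank '[[0.5,0,0,0,0],[0.5,0,0,0,0],[0.5,0,0,0,0],[0.4,0,0,0,0],[0.4,0,0,0,0]]' 35
```

```text
time: 15.78
position: [0.5338, -0.2924, 0.0039]
tool_rot: [-0.013, 3.141, -0.0]
ft_force: [-0.2, 0.7, 0.6]
grip_width: 0.998
grip_force: 0.0
time: 16.4
position: [0.5336, -0.2924, 0.0038]
tool_rot: [-0.013, 3.141, 0.0]
ft_force: [-0.4, 0.1, 1.7]
grip_width: 0.681
grip_force: 35.0
```

```bash
python3 -m crank '[[0,0,0,0.05,0],[0,0,0,0.15,0],[0,0,0,0.3,0],[0,0,0,0.5,0],[0,0,0,0.7,0]]'
python3 - <<'E'
from h import *
cv2.imwrite("pics/s4.png",cv2.resize(get_image("scene")[220:370,180:360,::-1],(600,500),interpolation=3))
E
```

```text
time: 17.02
position: [0.5338, -0.2923, 0.1463]
tool_rot: [-0.013, 3.14, -0.001]
ft_force: [0.9, -0.2, -0.3]
grip_width: 0.681
grip_force: 35.0
```

View pics/s4.png

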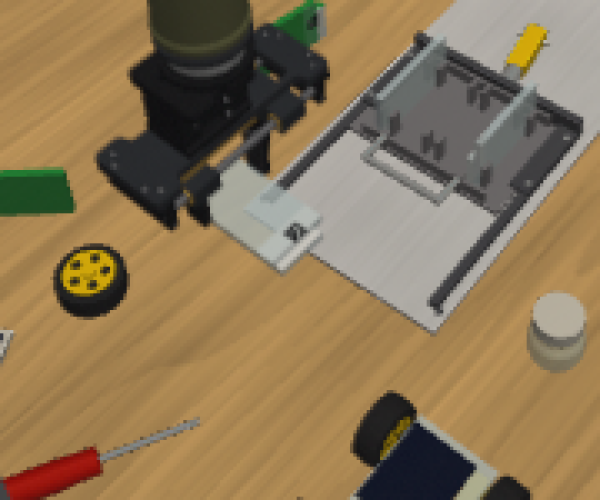

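The plate is held level in the grip, with the label end free (QR at (294,232)). Now carry it to the reader.

```bash
python3 -m crank '[[0,-0.08,0.15,0.2,0],[0,-0.2,0.35,0.4,0],[0,-0.34,0.55,0.5,0],[0,-0.34,0.75,0.5,0],[0,-0.34,0.95,0.5,0]]'
python3 -m crank '[[0,0,0.2,0,0],[0,0,0.4,0,0],[0,0,0.6,0,0],[0,0,0.8,0,0],[0,0,0.95,0,0]]'
python3 - <<'E'
from h import *
s=get_state();print(s["position"],np.round(s["joint_positions"],2))
a=cv2.resize(get_image("scene")[70:270,220:420,::-1],(400,400));b=cv2.resize(get_image("side")[120:320,170:370,::-1],(400,400))
cv2.imwrite("pics/v5.png",np.hstack([a,b]))
E
```

```text
time: 17.7
position: [0.4656, -0.101, 0.2452]
tool_rot: [-0.013, 3.139, -0.004]
ft_force: [0.9, -0.4, 0.1]
grip_width: 0.68
grip_force: 35.0
time: 18.32
position: [0.4653, 0.0901, 0.2446]
tool_rot: [-0.017, 3.14, -0.002]
ft_force: [0.1, -0.5, -0.4]
grip_width: 0.677
grip_force: 35.0
[0.46533733 0.09014317 0.24461053] [ 0.87 -0.07 -1.06  1.81 -0.06  1.37  1.41]
```

View pics/v5.png

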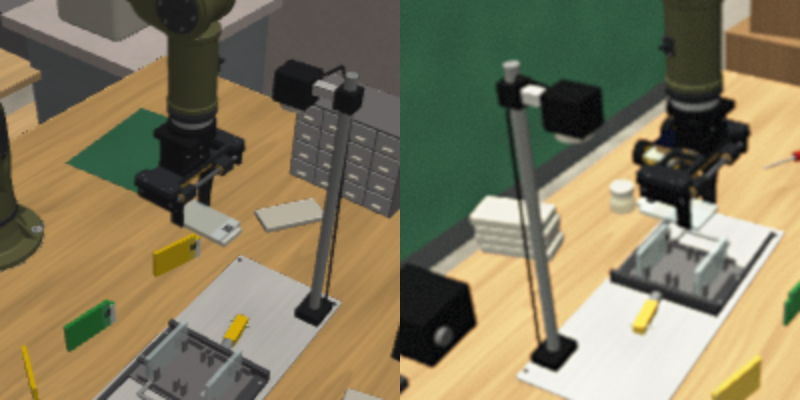

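The scene shows the plate held level. The reader head is at scene (370,114), and its window is visible in the side view at (256,187). I use that ray to cross-check the reader's axis.

```bash
python3 - <<'E'
from h import *
print(onz("side",(256,188),.42))
o1,d1=ray("scene",(370,114));o2,d2=ray("side",(257.5,174))
s=np.linalg.lstsq(np.c_[d1,-d2],o2-o1,rcond=None)[0];print(o1+d1*s[0],o2+d2*s[1])
print(get_state()["position"])
E
python3 -m crank '[[0,0,0.15,0,0],[0,0,0.3,0,0],[0,0,0.4,0,0],[0,0,0.4,0,0]]'
python3 -c "
from h import *;print(np.round(get_state()['joint_positions'],2))"
```

```text
[0.55229623 0.24313906 0.42      ]
[0.56338922 0.23175734 0.45158111] [0.55670058 0.22694259 0.45008759]
[0.46515689 0.09241608 0.2447318 ]
time: 18.92
position: [0.4653, 0.1687, 0.2441]
tool_rot: [-0.018, 3.141, 0.0]
ft_force: [-0.3, -0.4, -1.1]
grip_width: 0.68
grip_force: 35.0
[ 0.78  0.03 -1.18  1.76  0.03  1.37  1.17]
```

```bash
python3 -m crank '[[0,0.01,0.08,0,0],[0,0.02,0.16,0,0],[0,0.025,0.24,0,0],[0,0.025,0.3,0,0],[0,0.025,0.3,0,0]]'
python3 -m crank '[[0,0,0,0,0],[0,0,0,0,0],[0,0,0,0,0]]'
python3 - <<'E'
from h import *
s=get_state();print(s["position"],np.round(s["joint_positions"],2),np.round(s["qd"],3))
a=cv2.resize(get_image("scene")[70:330,240:410,::-1],(392,600));b=cv2.resize(get_image("side")[120:320,190:326,::-1],(408,600))
cv2.imwrite("pics/v6.png",np.hstack([a,b]))
E
```

```text
time: 19.55
position: [0.4707, 0.2269, 0.2436]
tool_rot: [0.013, -3.141, 0.001]
ft_force: [0.3, 0.6, -1.0]
grip_width: 0.681
grip_force: 35.0
time: 19.92
position: [0.4708, 0.2269, 0.2436]
tool_rot: [-0.011, 3.141, -0.001]
ft_force: [1.0, 0.1, -0.4]
grip_width: 0.68
grip_force: 35.0
[0.4707707  0.22694169 0.2436172 ] [ 0.62  0.17 -1.22  1.7   0.17  1.38  0.95] [-0.006  0.003 -0.004 -0.001  0.001 -0.001 -0.002]
```

View pics/v6.png

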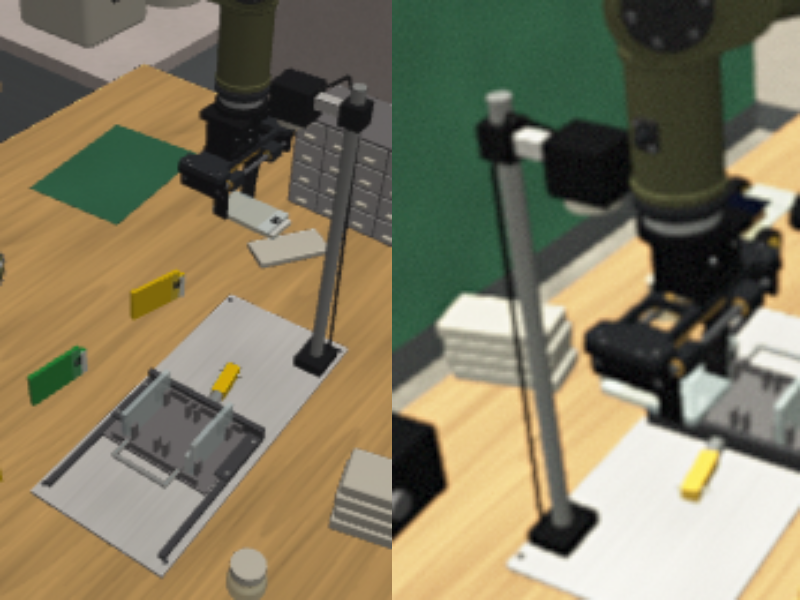

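The plate is level under the head, label up (QR at scene crop (276,217)). The rack is still docked with two upright plates, and the bystanders look untouched. One last check of the label position.

Run:
```python
from h import *
print(onz("scene",(240+276*170/392,70+217*260/600),.251), get_state()["grip_force"])
```

```text
[0.54384832 0.23587796 0.251     ] 34.987170696258545
```

```bash
python3 -c "
from bench import close_job;print(close_job())"
```

```text
the job is handed in; nothing more can be done
None
```

The job is handed in at about 20 s: the rack is docked against the back stop, and the middle plate (`plate_b`, the first notched one) is held by its clear end, level and label up, about 17 cm below the reader window and, by my camera estimate, about 12 mm off its axis. The gripper can't tilt, so I laid the plate on the table and regripped it.

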